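Click the tablet wheel on to the next dose

ROBOT

A 7-joint arm with a two-finger parallel gripper is mounted at the origin on the work surface. World frame = base frame: x ahead of the robot, y to its left, z up, the work surface at z = 0. Lengths are in m, angles in rad, forces in N, time in s.
With the tool pointing down it reaches from about 0.425 to 0.825 m from the base axis. Payload 3.6 kg.
Tool frame: the origin (TCP) lies on the centre line of the jaws, within the pads' length; the fingertips stand env.tip_reach ahead of it and the grasp point (between the pads) lies 2 mm behind it (env.tip_reach is the distance from the TCP to the fingertips, in m); y points along the fingers, z is the direction in which the jaws open and shut, and the axes are right-handed (so a half turn about y gives the same grasp; the last joint's range is limited). The gripper opens to 85 mm and grips with 20 to 120 N. Pads are 22 mm wide; open, the fingers measure 114 mm over their backs; the gripper's body (76 mm by 85 mm) begins 54 mm behind the grasp point. The pads swing forward as they close: fully open they stand 13 mm farther back than shut.
Start: joints at [1.252, 0.615, -0.013, 1.423, 0.008, 1.103, -0.04], TCP at [0.188, -0.622, 0.248] pointing down, gripper open.
Joint ranges: [-3.12, 3.12], [-0.3, 2.06], [-1.34, 1.32], [0.26, 2.42], [-1.36, 4.5], [0.01, 1.98], [-2.84, 2.84]. Speed limits (rad/s): [2.79, 2.79, 3.14, 3.14, 3.14, 3.14, 3.14].

INTERFACE

Orientations are given as a rotation vector (axis times angle).
In Python, from bench import env, imaging, job gives the robot as it stands. The module is installed in compiled form; this text tells all that it offers.
- The arm moves only by the tool apply_moves, never from a script. Its argument "motion" is one flat list of numbers, 7 for each row, row after row: the shift along the tool's x, y, z in mm, then the turn, a rotation vector about the tool's x, y, z in degrees, then the closure, from 0 (fully open) to 1 (shut). In form: [dx, dy, dz, rx, ry, rz, claw, dx, dy, dz, rx, ry, rz, claw, ...]. A call has 1 to 12 rows; each row is the pose to reach, as a shift and turn from the pose commanded when the call began, along the tool's axes at that moment; what a row does not reach only later rows make up. A row lasts 1/8 s, in which the tool goes at most 62.5 mm and 10.7 degrees, less where a joint would pass 70% of its speed; a pose out of reach is approached as far as the arm can. A call with a gripper value outside its range is refused whole. The fingers move at their own pace and stop on an object; "grip_force" is the grip in N (left out, the last holds). Time passes only in rows, so rows that repeat a pose let the fingers close. It gives the time, the measured TCP pose, the force and the opening at its end, in the units of the state.
- env.read_state(): the state, without advancing time (a new reading comes with each control period).
- imaging.snapshot(name): name is "scene" or "top" or "wrist"; returns (picture, depth): 384x512x3 uint8, blue, green, red; 384x512 float32, m along the optical axis (not along the pixel's ray), 0 where there is no reading.
- imaging.calibration(name): a dict with "vertical_fov" (degrees; the focal length in pixels is half the picture's height over the tangent of half this angle, whatever the lens; pixels are square), "cx", "cy" (the principal point, pixels), "dist_coeffs" ([k1, k2, p1, p2, k3] as OpenCV has them; the pictures are not rectified), "R" (3x3) and "t" (3): a world point X has camera coordinates R X + t. Camera axes: x right, y down, z forward; pixel columns grow to the right and rows downward; lengths in m; the calibration is good to about 2 mm. A picture is of the moment at which its call begins: read the wrist's pose just before it. calibration takes no time and is no camera call; for the wrist camera it gives the pose at the moment of the call.
- job.job_done(): hands the job in, once; it reports no verdict.
The state is a dict: "time_s": time; "q": joint angles; "qd": joint speeds; "joint_efforts": joint torques, N m; "tcp_pos": TCP position; "eef_rot": TCP orientation; "wrist_force": force on the tool from outside, world axes, zero at the start; "torque": the same for the moment, N m; "width": opening from 0.0 (shut) to 1.0 (fully open).
Only numpy, scipy, OpenCV 4.12 (cv2) and the standard library are available. Lean on these libraries where they do the work, as an engineer would, in place of code of your own. Each camera call takes 0.05 s, during which the arm holds its last target.

TASK

The weekly tablet wheel by the door is a few days behind. With a fingertip, lightly flick the tabs on its edge to click it forward (anticlockwise seen from above, the way the chevrons on its cover point) until the first tablet to come round stands in the opening of the clear cover, and stop there without running past it. Do not grip or force it, do not lift, tip or push the dispenser about, and leave the things around it where they stand.

Things in the scene. Friction and masses are not known exactly. Their poses are not given: they have to be found in the camera images.
- dispenser: Weekly tablet wheel, about 1 kg, standing loose on rubber feet: grey round base (94 mm diameter, 16 mm high), over it the black wheel, over that a fixed clear cover (99 mm diameter, top at 43 mm; hub cap to 48.5 mm) with chevrons pointing anticlockwise. Origin: centre of the underside, on the wheel's axis; z up; the opening is on its -x side. A side push over about 2.5 N twists or slides it.
- wheel (a joint): Turn of the black wheel, rad, growing anticlockwise seen from above (forward); 0: the next tablet is in the opening. Starts two to four clicks short (negative). Seven clicks a turn: it rests at multiples of 0.8976 rad (51.4 degrees), and let go in between it snaps to the nearer one. It turns both ways; passing a click takes 1 to 2 N at a tab.
- tab (a point): End of one of the wheel's seven equal tabs, 61.5 mm from the axis, 29 mm above the table; turns with the wheel; at joint 0 it is 25.7 degrees anticlockwise of the opening's middle. Tabs: every 51.4 degrees, 11 mm wide, round-ended, standing out from the wheel's wall (50 mm radius) to 61.5 mm radius, from 20 to 38 mm above the table. Between two tabs: a gap of about 37 mm, open above and below.
- opening (a point): Middle of the opening in the clear cover, the seventh of it left out between two raised grey lips; 32.5 mm from the axis, 43 mm above the table. The tray below it (wheel, 18 to 40 mm above the table) has seven compartments, one to an opening, walls in line with the tabs.
- next_tablet (a point): Middle of the top of the first tablet to reach the opening as the wheel is clicked forward; 32.5 mm from the axis, 27.5 mm above the table; turns with the wheel. Three neighbouring compartments, this one leading, hold a white round tablet each (25 mm diameter, 5.5 mm thick); the other four are empty.
- grip_trainer: Bystander: red spring hand gripper lying flat, about 155 x 110 mm, 28 mm high. Origin near the middle between its handles, on the table; the handles open towards its own x, the steel coil lies towards -x.
- door_stop: Bystander: turned aluminium door stop with a rubber ring, 50 mm diameter, 44 mm high. Origin: centre of the underside.
- tape_roll: Bystander: roll of sports tape lying on its side face, 72 mm diameter, 38 mm high, 42 mm hole. Origin: centre of the underside.

How it is judged:
At the end, for the whole second after the job is handed in: The wheel rests at joint value 0 within 0.15 rad, the next tablet's middle within 8 mm of the middle of the opening seen from above; the dispenser stands flat and at rest within 30 mm of where it was, and the hand gripper, door stop and tape roll within 30 mm of their places (value of joint wheel between -0.15 and 0.15 rad and velocity of joint wheel between -0.1 and 0.1 rad/s and horizontal distance between next_tablet and opening below 0.008 m and distance of each of dispenser, grip_trainer, door_stop, tape_roll from where it was at the start of the episode below 0.03 m and angle between dispenser's own z axis and vertical below 0.05 rad and height (world z) of dispenser below 0.005 m and linear speed of dispenser below 0.02 m/s); the robot touches nothing.
It fails at once if the wheel was run past the opening (more than half a click beyond) (value of joint wheel above 0.45 rad).
It fails at once if the wheel was turned backwards, more than half a click behind the farthest start (value of joint wheel below -4.129 rad).
It fails at once if the dispenser was gripped or forced (more than 20 N from the fingers) (contact force between the fingers and dispenser above 20 N).
It fails at once if the dispenser was lifted, tipped or pushed more than 30 mm (height (world z) of dispenser above 0.006 m or angle between dispenser's own z axis and vertical above 0.12 rad or distance of dispenser from where it was at the start of the episode above 0.03 m).
It fails at once if a bystander was pushed or carried more than 30 mm (distance of any of grip_trainer, door_stop, tape_roll from where it was at the start of the episode above 0.03 m).
It also fails if it takes over 58 s, if anything falls off the work surface, if the arm or the gripper's body presses on something with over 40 N, if the wrist force passes 120 N, or if a joint passes its speed limit or range.

## Working session

There is one attempt and no reset: what is moved stays moved. The work goes in short steps, Python scripts to look and compute and a tool call to move; the robot and the scene stay as the last step left them, time stands still between calls to the robot, and variables do not carry over. Pictures are saved under pics/ and viewed, and the job is handed in when it is done.

Besides the shell and the picture viewer there is one more tool, called after "Emit:" in YAML: its name, and indented under it one key for each argument. apply_moves: Moves the arm, as the interface text tells. Its arguments: {"type":"object","properties":{"motion":{"type":"array","items":{"type":"number"}},"grip_force":{"type":"number"}},"required":["motion"]}

```bash
mkdir -p pics; cat > h.py <<'E'
import numpy as np, cv2
from bench import env, imaging, job
def K(c,h=384):
    f=h/2/np.tan(np.radians(c["vertical_fov"])/2); return np.array([[f,0,c["cx"]],[0,f,c["cy"]],[0,0,1.]])
def ray(c,px,z):
    u=cv2.undistortPoints(np.array(px,float).reshape(-1,1,2),K(c),np.array(c["dist_coeffs"],float)).reshape(-1,2)
    R=np.array(c["R"]);t=np.array(c["t"]); o=-R.T@t
    d=np.c_[u,np.ones(len(u))]@R
    return o+d*((z-o[2])/d[:,2])[:,None]
def proj(c,P):
    R=np.array(c["R"]);t=np.array(c["t"])
    return cv2.projectPoints(np.array(P,float).reshape(-1,1,3),cv2.Rodrigues(R)[0],t,K(c),np.array(c["dist_coeffs"],float))[0].reshape(-1,2)
E
python3 - <<'E'
from h import *
print(env.tip_reach, env.read_state())
for n in("scene","top","wrist"):
    c=imaging.calibration(n); p,d=imaging.snapshot(n); cv2.imwrite(f"pics/{n}0.png",p); np.savez(f"{n}0.npz",p=p,d=d)
    print(n,c)
E
```

```text
0.017 {'time_s': 0.0, 'q': array([ 1.25149191,  0.61592793, -0.01263438,  1.42494544,  0.00809052,
        1.1033935 , -0.04039539]), 'qd': array([ 0.00111826,  0.00069722, -0.00145401, -0.00032717, -0.00012547,
       -0.00077762,  0.00057492]), 'joint_efforts': array([ 1.85942358e-04, -4.69220531e+01,  2.59235753e-01, -1.71037012e+01,
        9.90101660e-03,  9.66754393e-03, -9.33928561e-06]), 'tcp_pos': array([ 0.18742167, -0.62161981,  0.24711697]), 'eef_rot': array([-0.30489297,  2.06693966, -2.06152847]), 'wrist_force': array([ 0.57448119, -0.53301616, -0.4716926 ]), 'torque': array([-0.0112407 , -0.00987356, -0.00480954]), 'width': 0.9982540983921891}
scene {'vertical_fov': 51.057921462789544, 'cx': 250.89989429286038, 'cy': 186.56344229348866, 'dist_coeffs': array([-0.14396975,  0.        ,  0.        ,  0.        ,  0.        ]), 'R': array([[-0.3340117 ,  0.94252703, -0.00888719],
       [ 0.58536616,  0.20003292, -0.7857056 ],
       [-0.73877104, -0.26763712, -0.61853676]]), 't': array([ 0.17249719, -0.28841678,  1.2700645 ])}
top {'vertical_fov': 45.19252977966809, 'cx': 251.65729689014947, 'cy': 189.83692217769246, 'dist_coeffs': array([-0.10376795,  0.        ,  0.        ,  0.        ,  0.        ]), 'R': array([[ 0.00439959, -0.99987907,  0.01491588],
       [-0.9804112 , -0.00725015, -0.19682813],
       [ 0.19691247, -0.01375774, -0.98032454]]), 't': array([0.02024772, 0.57714923, 0.74295485])}
wrist {'vertical_fov': 62.10590621764593, 'cx': 255.20762236830657, 'cy': 190.87975016458446, 'dist_coeffs': array([-0.05003138,  0.        ,  0.        ,  0.        ,  0.        ]), 'R': array([[ 0.28997405, -0.9570308 , -0.00266284],
       [-0.90888691, -0.27625605,  0.31242149],
       [-0.29973261, -0.0881739 , -0.94993985]]), 't': array([-0.64945819, -0.04164866,  0.38148574])}
```

View pics/top0.png

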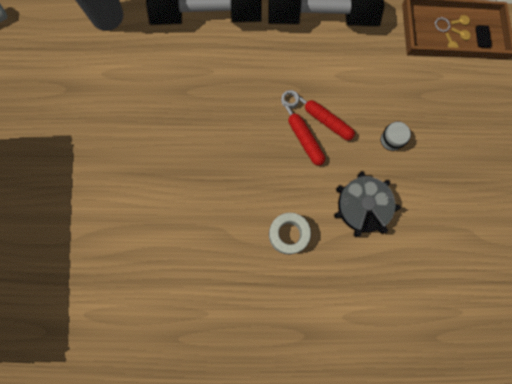

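View pics/scene0.png

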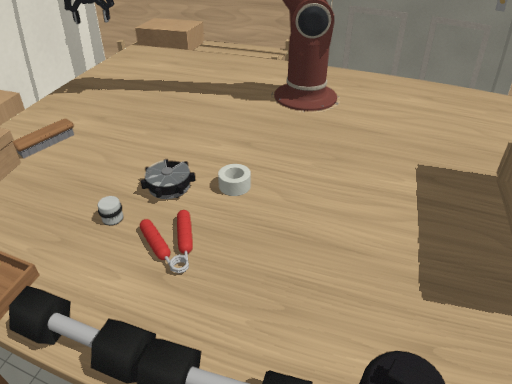

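```bash
python3 - <<'E'
from h import *
p=cv2.imread("pics/top0.png"); c=imaging.calibration("top")
x,y=318,155
cv2.imwrite("pics/topz.png",cv2.resize(p[y:y+100,x:x+100],None,fx=6,fy=6,interpolation=cv2.INTER_CUBIC))
d=np.load("top0.npz")["d"]
# height map near dispenser
Kc=K(c)
yy,xx=np.mgrid[150:260,320:420]
u=cv2.undistortPoints(np.stack([xx.ravel(),yy.ravel()],1).astype(float).reshape(-1,1,2),Kc,c["dist_coeffs"]).reshape(-1,2)
dd=d[150:260,320:420].ravel()
X=(np.c_[u*dd[:,None],dd]-c["t"])@np.array(c["R"])
m=(X[:,2]>.012)&(dd>0)&(yy.ravel()>160)
m2=m&(X[:,2]>.015)
print(np.percentile(X[m2],[1,50,99],axis=0))
mk=np.zeros(p.shape[:2],np.uint8); mk[150:260,320:420]=(m2.reshape(110,100)*255)
n,l,s,ce=cv2.connectedComponentsWithStats(mk); print(s,ce)
for i in range(1,n):
    if s[i,4]>300:
        q=X[(l[150:260,320:420]==i).ravel()]; print(i,len(q),q.min(0),q.max(0),cv2.minEnclosingCircle(q[:,:2].astype(np.float32)))
E
```

```text
[[ 0.50514733 -0.2352308   0.01950721]
 [ 0.55530158 -0.18031088  0.04207739]
 [ 0.61351446 -0.1279687   0.04941673]]
[[     0      0    512    384 193767]
 [   320    161      5      3     12]
 [   334    170     67     68   2829]] [[253.88079498 191.31667415]
 [321.58333333 161.83333333]
 [366.12407211 204.18239661]]
2 2829 [ 0.49916027 -0.24171926  0.01686497] [ 0.61884177 -0.12450428  0.0514433 ] ((0.5575818419456482, -0.18195679783821106), 0.06163986399769783)
```

View pics/topz.png

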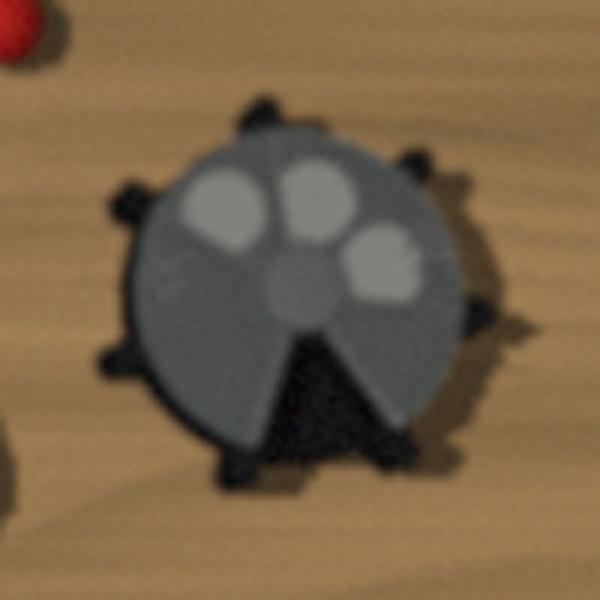

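View pics/wrist0.png

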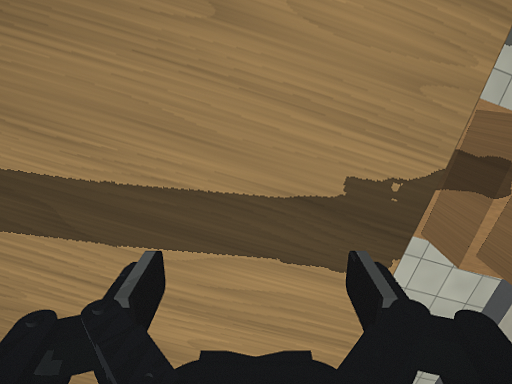

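```bash
cat >> h.py <<'E'
from scipy.spatial.transform import Rotation as Ro
def rel(target,Rt=None):
    "mm shift in tool axes & turn (deg)"
    s=env.read_state(); R=Ro.from_rotvec(s["eef_rot"]); 
    print("t",s["time_s"],"tcp",s["tcp_pos"].round(4),"F",s["wrist_force"].round(2),"w",round(s["width"],3))
    print("axes xyz (cols)",R.as_matrix().round(3).tolist())
    print("shift mm",(R.inv().apply(np.array(target)-s["tcp_pos"])*1000).round(1))
    if Rt is not None: print("turn",np.degrees((R.inv()*Ro.from_matrix(Rt)).as_rotvec()).round(2))
E
python3 - <<'E'
from h import *
s=env.read_state(); R=Ro.from_rotvec(s["eef_rot"]).as_matrix()
c=imaging.calibration("wrist"); o=-np.array(c["R"]).T@c["t"]
print("cam offset in tool mm",R.T@(o-s["tcp_pos"])*1000, "cam fwd in tool",R.T@np.array(c["R"])[2])
C=np.array([.5575,-.182])
for name,Rt in (("x+",np.array([[1,0,0],[0,0,1],[0,-1,0.]])),("x-",np.array([[-1,0,0],[0,0,-1],[0,-1,0.]]))):
    # columns: tool x, y(down), z
    print(name,np.linalg.det(Rt)); rel([.5,-.3,.25],Rt)
c=imaging.calibration("top")
px=np.array([(480,315),(410,165),(262,115),(130,205),(120,362),(238,465),(390,450)])/6+[318,155]
P=ray(c,px,.03); print(P.round(4)); print(np.degrees(np.arctan2(*(P[:,:2]-C).T[::-1])),np.hypot(*(P[:,:2]-C).T))
print(cv2.minEnclosingCircle(P[:,:2].astype(np.float32)))
T=ray(c,np.array([(225,210),(318,200),(383,263)])/6+[318,155],.0275);print(np.degrees(np.arctan2(*(T[:,:2]-C).T[::-1])),T)
print(ray(c,np.array([(302,288)])/6+[318,155],.0485),"hub")
E
```

```text
cam offset in tool mm [ -80.53717134 -126.43950169    0.70019907] cam fwd in tool [3.12370935e-01 9.49960201e-01 1.25804853e-04]
x+ 1.0
t 0.15 tcp [ 0.1874 -0.6218  0.2474] F [0.69 0.19 0.04] w 0.999
axes xyz (cols) [[-0.957, -0.001, 0.289], [-0.289, 0.002, -0.957], [0.0, -1.0, -0.002]]
shift mm [-392.1   -2.2 -217.9]
turn [ 3.0000e-02 -1.6322e+02 -1.6000e-01]
x- 1.0
t 0.15 tcp [ 0.1874 -0.6218  0.2474] F [0.69 0.19 0.04] w 0.999
axes xyz (cols) [[-0.957, -0.001, 0.289], [-0.289, 0.002, -0.957], [0.0, -1.0, -0.002]]
shift mm [-392.1   -2.2 -217.9]
turn [ 0.11 16.78  0.02]
[[ 0.5519 -0.2416  0.03  ]
 [ 0.598  -0.2225  0.03  ]
 [ 0.6131 -0.1774  0.03  ]
 [ 0.5849 -0.1358  0.03  ]
 [ 0.5372 -0.1313  0.03  ]
 [ 0.5065 -0.1657  0.03  ]
 [ 0.511  -0.2119  0.03  ]]
[ -95.40810047  -45.020872      4.75186024   59.32816004  111.84500406
  162.30760732 -147.26180969] [0.05991216 0.05724137 0.05582815 0.05370847 0.05467378 0.05357714
 0.05530079]
((0.5566177368164062, -0.18483610451221466), 0.05710875988006592)
[ 32.04794629 -22.1145237  -71.33254261] [[ 0.58408065 -0.16535962  0.0275    ]
 [ 0.58738883 -0.19414542  0.0275    ]
 [ 0.56807163 -0.21329106  0.0275    ]]
[[ 0.55662918 -0.18223356  0.0485    ]] hub
```

Emit:
apply_moves:
  motion: [-36, 0, -20, 0, 1.5, 0, 0, -72, 0, -40, 0, 3, 0, 0.5, -108, 0, -60, 0, 4.5, 0, 1, -144, 0, -80, 0, 6, 0, 1, -180, 0, -100, 0, 7.5, 0, 1, -216, 0, -120, 0, 9, 0, 1, -252, 0, -140, 0, 10.5, 0, 1, -288, 0, -160, 0, 12, 0, 1, -324, 0, -180, 0, 13.5, 0, 1, -358, 0, -200, 0, 15.5, 0, 1, -392, 0, -218, 0, 16.8, 0, 1, -392, 0, -218, 0, 16.8, 0, 1]
  grip_force: 20

```text
time_s: 1.65
tcp_pos: [0.5028, -0.2961, 0.2478]
eef_rot: [-0.007, 2.22, -2.214]
wrist_force: [0.2, -0.3, -0.7]
width: 0.003
```

```bash
python3 - <<'E'
from h import *
s=env.read_state();print(s["time_s"],s["tcp_pos"],Ro.from_rotvec(s["eef_rot"]).as_matrix().round(3),s["width"])
c=imaging.calibration("wrist");p,d=imaging.snapshot("wrist");np.savez("w1.npz",p=p,d=d,R=c["R"],t=c["t"])
cv2.imwrite("pics/w1.png",p)
E
```

```text
1.65 [ 0.50282339 -0.29614715  0.24781965] [[-1.     0.001  0.008]
 [-0.008  0.003 -1.   ]
 [-0.001 -1.    -0.003]] 0.0030708005781569397
```

View pics/w1.png

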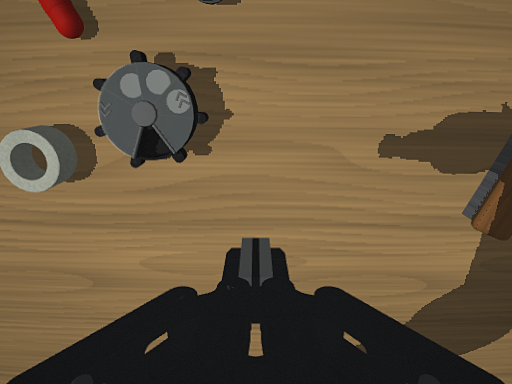

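```bash
python3 - <<'E'
from h import *
z=np.load("w1.npz"); p=z["p"]; c=imaging.calibration("wrist"); c=dict(c,R=z["R"],t=z["t"])
x,y=80,35
cv2.imwrite("pics/w1z.png",cv2.resize(p[y:y+145,x:x+145],None,fx=4,fy=4,interpolation=cv2.INTER_CUBIC))
d=z["d"]
yy,xx=np.mgrid[0:384,0:512]
u=cv2.undistortPoints(np.stack([xx.ravel(),yy.ravel()],1).astype(float).reshape(-1,1,2),K(c),c["dist_coeffs"]).reshape(-1,2)
dd=d.ravel()
X=(np.c_[u*dd[:,None],dd]-c["t"])@np.array(c["R"])
roi=(xx.ravel()>80)&(xx.ravel()<225)&(yy.ravel()>35)&(yy.ravel()<180)&(dd>0)
m=roi&(X[:,2]>.038)&(X[:,2]<.06); m&=np.hypot(X[:,0]-.557,X[:,1]+.182)<.07
print(m.sum(),X[m].min(0),X[m].max(0),cv2.minEnclosingCircle(X[m][:,:2].astype(np.float32)))
m=roi&(X[:,2]>.022)&(X[:,2]<.0405)&(np.hypot(X[:,0]-.557,X[:,1]+.182)<.07)
C=np.array(cv2.minEnclosingCircle(X[m][:,:2].astype(np.float32))[0]);print(cv2.minEnclosingCircle(X[m][:,:2].astype(np.float32)))
q=X[m][:,:2]-C; r=np.hypot(*q.T); a=np.arctan2(q[:,1],q[:,0]); k=r>.053
print("tab phase deg",np.degrees(np.angle(np.exp(7j*a[k]).mean())/7), k.sum(), abs(np.exp(7j*a[k]).mean()))
# finger
f=(yy.ravel()>225)&(dd>0)&(X[:,2]<.262)&(X[:,2]>.2); Rt=np.array([[-1,.001,.008],[-.008,.003,-1],[-.001,-1,-.003]])
T=(X[f]-[.5028,-.2961,.2478])@Rt*1000
for lo in range(-40,20,6):
    g=T[(T[:,1]>=lo)&(T[:,1]<lo+6)]
    if len(g): print(lo,len(g),"x",g[:,0].min().round(1),g[:,0].max().round(1),"z",g[:,2].min().round(1),g[:,2].max().round(1))
E
```

```text
7545 [ 0.49935872 -0.24403173  0.03800508] [ 0.6180883  -0.12464332  0.0513645 ] ((0.5572839975357056, -0.18281890451908112), 0.06143573299050331)
((0.5571430325508118, -0.18326491117477417), 0.0616358146071434)
tab phase deg 6.992865924866641 664 0.9115790853257582
-16 359 x -12.8 -6.7 z -12.8 14.4
-10 456 x -12.4 -6.7 z -12.7 14.4
-4 399 x -12.5 -6.2 z -12.7 14.2
2 358 x -12.4 -6.6 z -12.8 14.4
8 146 x -12.3 -7.1 z -11.3 12.5
14 4 x -10.8 -10.6 z -5.8 2.5
```

View pics/w1z.png

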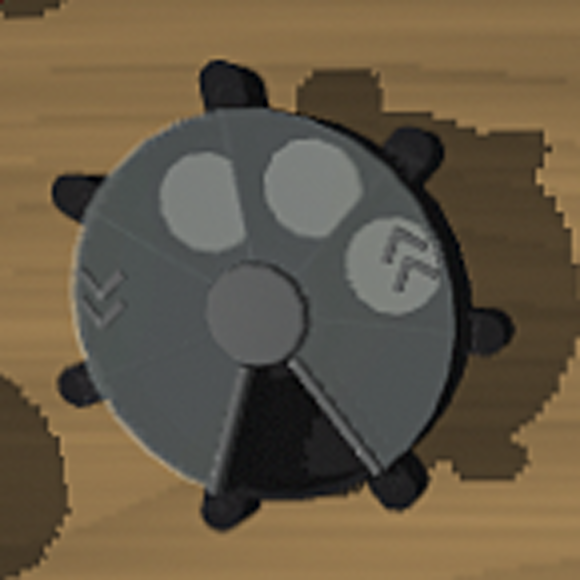

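```bash
cat >> h.py <<'E'
C=np.array([.557,-.183]); ph=np.radians(-81); er=np.array([np.cos(ph),np.sin(ph)]); et=np.array([-er[1],er[0]])
RT=np.array([[-et[0],0,er[0]],[-et[1],0,er[1]],[0,-1,0.]])
def loc():
    s=env.read_state(); q=s["tcp_pos"][:2]-C; print("r,tau mm",q@er*1000,q@et*1000)
E
python3 - <<'E'
from h import *
print(np.linalg.det(RT)); rel(list(C+.067*er-.05*et)+[.09],RT)
E
```

```text
1.0000000000000002
t 1.7 tcp [ 0.5008 -0.2988  0.2479] F [-0.09 -1.3  -0.05] w 0.002
axes xyz (cols) [[-1.0, -0.001, 0.004], [-0.004, 0.001, -1.0], [0.001, -1.0, -0.001]]
shift mm [-17.6 157.9 -41.6]
turn [ 0.05 -8.8   0.03]
```

Emit:
apply_moves:
  motion: [-5, 40, -12, 0, -3, 0, 1, -10, 80, -24, 0, -6, 0, 1, -15, 120, -36, 0, -9, 0, 1, -18, 158, -43, 0, -9, 0, 1, -18, 158, -43, 0, -9, 0, 1, -18, 158, -43, 0, -9, 0, 1]

```text
time_s: 2.45
tcp_pos: [0.518, -0.2595, 0.0916]
eef_rot: [-0.164, 2.138, -2.143]
wrist_force: [-0.4, 0.7, 0.6]
width: -0.0
```

```bash
python3 - <<'E'
from h import *
rel(list(C+.067*er-.05*et)+[.033],RT); loc()
for n in("top","scene"):
    p,d=imaging.snapshot(n); q=p[145:265,310:430] if n=="top" else p[140:260,110:270]
    cv2.imwrite(f"pics/{n}2.png",cv2.resize(q,None,fx=4,fy=4,interpolation=cv2.INTER_CUBIC))
E
```

```text
t 2.45 tcp [ 0.518  -0.2595  0.0916] F [-0.42  0.69  0.64] w -0.0
axes xyz (cols) [[-0.988, 0.001, 0.154], [-0.154, -0.002, -0.988], [-0.001, -1.0, 0.002]]
shift mm [-0.4 58.6 -2.6]
turn [-0.13 -0.14 -0.06]
r,tau mm 69.46183108946909 -50.442670184111215
```

View pics/scene2.png

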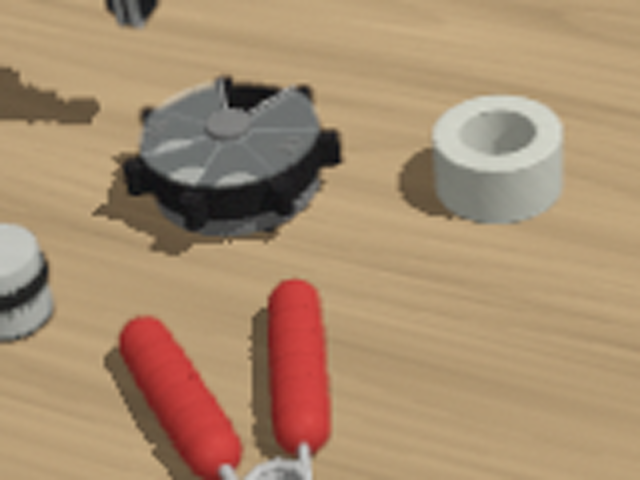

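View pics/top2.png

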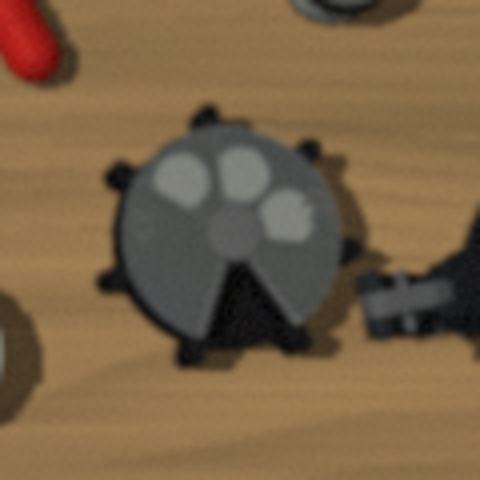

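Emit:
apply_moves:
  motion: [0, 20, 0, 0, 0, 0, 1, 0, 40, 0, 0, 0, 0, 1, 0, 57, 0, 0, 0, 0, 1, 0, 57, 0, 0, 0, 0, 1, 0, 57, 0, 0, 0, 0, 1]

```text
time_s: 3.18
tcp_pos: [0.5186, -0.2578, 0.0341]
eef_rot: [-0.166, 2.138, -2.14]
wrist_force: [-0.5, -0.1, 0.2]
width: 0.005
```

```bash
python3 - <<'E'
from h import *
rel(list(C+.067*er-.05*et)+[.033],RT); loc()
for n in("top",):
    p,d=imaging.snapshot(n); q=p[145:265,310:430] if n=="top" else p[140:260,110:270]
    cv2.imwrite(f"pics/{n}3.png",cv2.resize(q,None,fx=4,fy=4,interpolation=cv2.INTER_CUBIC))
loc()
E
```

```text
t 3.175 tcp [ 0.5186 -0.2578  0.0341] F [-0.54 -0.11  0.22] w 0.005
axes xyz (cols) [[-0.988, 0.001, 0.156], [-0.156, -0.001, -0.988], [-0.001, -1.0, 0.001]]
shift mm [ 0.4  1.1 -0.9]
turn [-0.05 -0.03 -0.07]
r,tau mm 67.88604102274073 -49.637090186989944
r,tau mm 67.92018451380463 -49.52856238502283
```

View pics/top3.png

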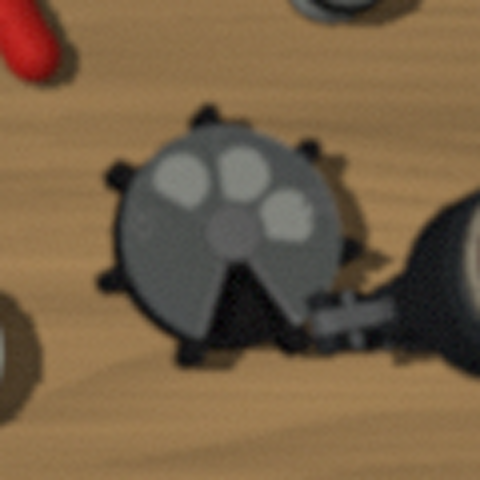

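Emit:
apply_moves:
  motion: [-6, 0, -1, 0, 0, 0, 1, -12, 0, -1, 0, 0, 0, 1, -17, 0, -1, 0, 0, 0, 1, -20, 0, -1, 0, 0, 0, 1, -23, 0, -1, 0, 0, 0, 1, -26, 0, -1, 0, 0, 0, 1, -29, 0, -1, 0, 0, 0, 1, -32, 0, -1, 0, 0, 0, 1]

```text
time_s: 4.22
tcp_pos: [0.5492, -0.2521, 0.0333]
eef_rot: [-0.168, 2.14, -2.141]
wrist_force: [-1.8, -1.8, -0.5]
width: 0.0
```

```bash
cat >look.py <<'E'
from h import *
import sys
loc(); s=env.read_state(); print(s["wrist_force"].round(2))
p,d=imaging.snapshot("top"); q=p[145:265,310:430]
cv2.imwrite(sys.argv[1],cv2.resize(q,None,fx=4,fy=4,interpolation=cv2.INTER_CUBIC))
E
python3 look.py pics/t4.png
```

```text
r,tau mm 67.0375377147507 -18.552467133297394
[-1.79 -1.81 -0.47]
```

View pics/t4.png

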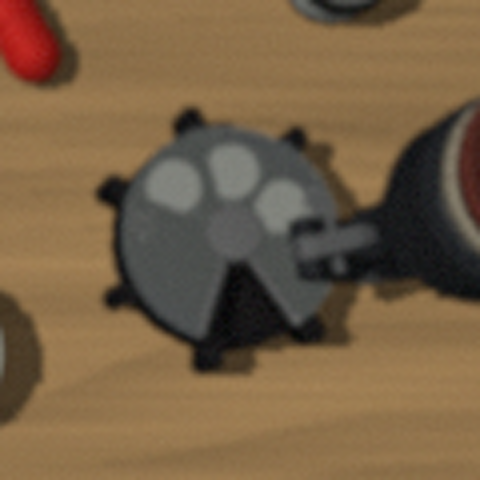

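Emit:
apply_moves:
  motion: [-3, 0, 0, 0, 0, 0, 1, -6, 0, 0, 0, 0, 0, 1, -9, 0, 0, 0, 0, 0, 1, -12, 0, 0, 0, 0, 0, 1, -15, 0, 0, 0, 0, 0, 1, -18, 0, 0, 0, 0, 0, 1, -21, 0, 0, 0, 0, 0, 1, -22, 0, 0, 0, 0, 0, 1]

```text
time_s: 5.28
tcp_pos: [0.5715, -0.2467, 0.0332]
eef_rot: [-0.169, 2.141, -2.138]
wrist_force: [-0.3, 0.6, 1.1]
width: -0.003
```

```bash
python3 look.py pics/t5.png
```

```text
r,tau mm 65.20723613261627 4.308637065837666
[-0.28  0.6   1.06]
```

View pics/t5.png

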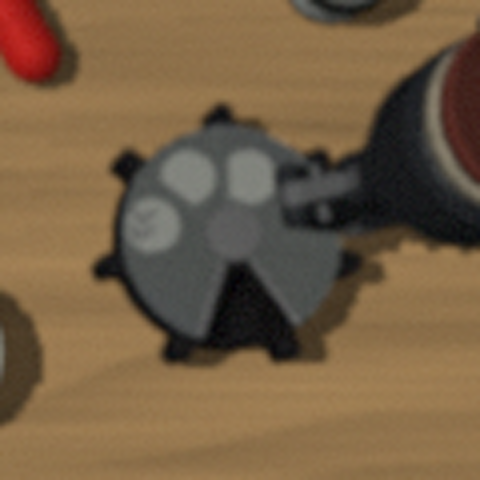

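Emit:
apply_moves:
  motion: [-1, 0, 8, 0, 0, 0, 1, -1, 0, 16, 0, 0, 0, 1, -1, 0, 26, 0, 0, 0, 1, 20, 0, 26, 0, 0, 0, 1, 38, 0, 26, 0, 0, 0, 1, 54, 0, 26, 0, 0, 0, 1, 54, 0, 26, 0, 0, 0, 1]

```text
time_s: 6.2
tcp_pos: [0.5205, -0.2837, 0.0333]
eef_rot: [-0.167, 2.142, -2.142]
wrist_force: [-0.5, -0.4, -0.8]
width: -0.0
```

```bash
python3 look.py pics/t6.png
```

```text
r,tau mm 93.72892044857655 -51.814239627962074
[-0.46 -0.41 -0.75]
```

View pics/t6.png

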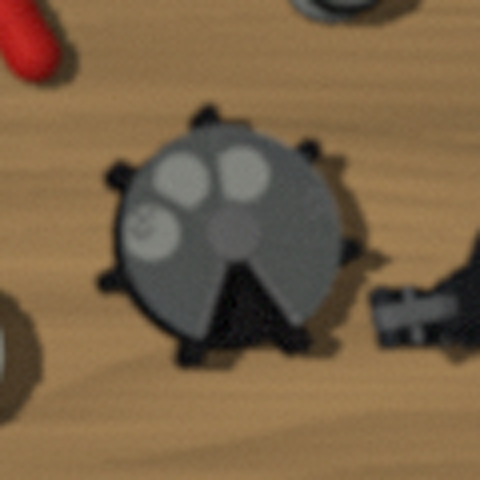

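Emit:
apply_moves:
  motion: [0, 0, -14, 0, 0, 0, 1, 0, 0, -26, 0, 0, 0, 1, -8, 0, -26, 0, 0, 0, 1, -16, 0, -26, 0, 0, 0, 1, -21, 0, -26, 0, 0, 0, 1, -24, 0, -26, 0, 0, 0, 1, -27, 0, -26, 0, 0, 0, 1, -30, 0, -26, 0, 0, 0, 1, -33, 0, -26, 0, 0, 0, 1, -36, 0, -26, 0, 0, 0, 1]

```text
time_s: 7.5
tcp_pos: [0.5535, -0.2517, 0.0334]
eef_rot: [-0.167, 2.139, -2.141]
wrist_force: [-0.5, -1.8, -0.0]
width: -0.001
```

```bash
python3 -c "
from h import *
loc()"
```

```text
r,tau mm 67.3137694753974 -14.18980781911777
```

Emit:
apply_moves:
  motion: [-3, 0, 0, 0, 0, 0, 1, -6, 0, 0, 0, 0, 0, 1, -9, 0, 0, 0, 0, 0, 1, -12, 0, 0, 0, 0, 0, 1, -15, 0, 0, 0, 0, 0, 1, -18, 0, 0, 0, 0, 0, 1, -20, 0, 0, 0, 0, 0, 1, -20, 0, 12, 0, 0, 0, 1, -20, 0, 26, 0, 0, 0, 1, 0, 0, 26, 0, 0, 0, 1, 20, 0, 26, 0, 0, 0, 1, 36, 0, 26, 0, 0, 0, 1]

```text
time_s: 9.0
tcp_pos: [0.5207, -0.2842, 0.0333]
eef_rot: [-0.166, 2.14, -2.142]
wrist_force: [1.4, -0.7, -0.3]
width: -0.003
```

```bash
python3 look.py pics/t7.png
```

```text
r,tau mm 94.28176014967458 -51.67893356989949
[ 1.35 -0.71 -0.34]
```

View pics/t7.png

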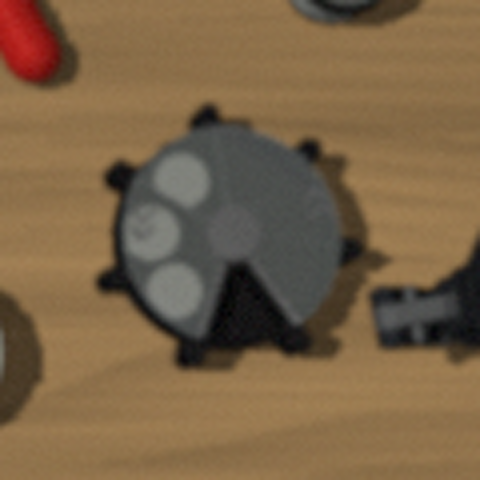

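Two clicks are done: the leading tablet is at (172,290), next to the opening, and the dispenser hasn't moved. One more.

Emit:
apply_moves:
  motion: [0, 0, -14, 0, 0, 0, 1, 0, 0, -26, 0, 0, 0, 1, -8, 0, -26, 0, 0, 0, 1, -16, 0, -26, 0, 0, 0, 1, -21, 0, -26, 0, 0, 0, 1, -24, 0, -26, 0, 0, 0, 1, -27, 0, -26, 0, 0, 0, 1, -30, 0, -26, 0, 0, 0, 1, -33, 0, -26, 0, 0, 0, 1, -36, 0, -26, 0, 0, 0, 1]

```text
time_s: 10.3
tcp_pos: [0.5535, -0.2517, 0.0334]
eef_rot: [-0.167, 2.139, -2.141]
wrist_force: [-0.3, -2.5, -0.7]
width: 0.0
```

```bash
python3 -c "
from h import *
loc()"
```

```text
r,tau mm 67.29939420607619 -14.182421397057361
```

Emit:
apply_moves:
  motion: [-3, 0, 0, 0, 0, 0, 1, -6, 0, 0, 0, 0, 0, 1, -9, 0, 0, 0, 0, 0, 1, -12, 0, 0, 0, 0, 0, 1, -15, 0, 0, 0, 0, 0, 1, -18, 0, 0, 0, 0, 0, 1, -20, 0, 0, 0, 0, 0, 1, -20, 0, 12, 0, 0, 0, 1, -20, 0, 26, 0, 0, 0, 1, 0, 0, 36, 0, 0, 0, 1, 20, 0, 36, 0, 0, 0, 1, 36, 0, 36, 0, 0, 0, 1]

```text
time_s: 11.8
tcp_pos: [0.5204, -0.2939, 0.0332]
eef_rot: [-0.168, 2.142, -2.143]
wrist_force: [0.2, -0.3, -0.1]
width: 0.003
```

```bash
python3 look.py pics/t8.png
```

```text
r,tau mm 103.80349950241109 -53.51249070140056
[ 0.2  -0.33 -0.11]
```

View pics/t8.png

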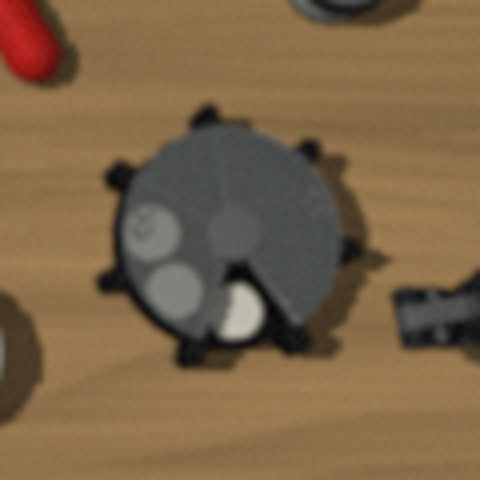

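Emit:
apply_moves:
  motion: [0, -50, 5, 0, 0, 0, 1, 0, -100, 10, 0, 0, 0, 1, 0, -150, 20, 0, 0, 0, 1, 0, -200, 30, 0, 0, 0, 1, 0, -200, 30, 0, 0, 0, 1, 0, -200, 30, 0, 0, 0, 1]

```text
time_s: 12.6
tcp_pos: [0.5268, -0.3218, 0.2327]
eef_rot: [-0.169, 2.142, -2.14]
wrist_force: [-0.7, -0.2, -0.5]
width: -0.001
```

```bash
python3 - <<'E'
from h import *
c=imaging.calibration("wrist");p,d=imaging.snapshot("wrist")
Cc=proj(c,[[*C,.045]])[0].astype(int); print(Cc)
x,y=np.maximum(Cc-75,0)
cv2.imwrite("pics/w9.png",cv2.resize(p[y:y+150,x:x+150],None,fx=4,fy=4,interpolation=cv2.INTER_CUBIC))
hsv=cv2.cvtColor(p,cv2.COLOR_BGR2HSV)
m=cv2.inRange(hsv,(0,0,165),(179,60,255))
n,l,s,ce=cv2.connectedComponentsWithStats(m)
for i in range(1,n):
    if s[i,4]>60:
        P=ray(c,[ce[i]],.0275)[0]; print(s[i],P, np.hypot(*(P[:2]-C)), np.degrees(np.arctan2(*(P[:2]-C)[::-1])))
print("opening expected",C+.0325*np.array([np.cos(np.radians(187)),np.sin(np.radians(187))]))
yy,xx=np.mgrid[0:384,0:512]
u=cv2.undistortPoints(np.stack([xx.ravel(),yy.ravel()],1).astype(float).reshape(-1,1,2),K(c),c["dist_coeffs"]).reshape(-1,2)
dd=d.ravel();X=(np.c_[u*dd[:,None],dd]-c["t"])@np.array(c["R"])
m=(dd>0)&(X[:,2]>.022)&(X[:,2]<.0405)&(np.hypot(X[:,0]-.557,X[:,1]+.183)<.07)
CC,r=cv2.minEnclosingCircle(X[m][:,:2].astype(np.float32));print(CC,r)
q=X[m][:,:2]-CC; r=np.hypot(*q.T); a=np.arctan2(q[:,1],q[:,0]); k=r>.053
print("phase",np.degrees(np.angle(np.exp(7j*a[k]).mean())/7))
E
```

```text
[119 118]
[124 139  14  20 167] [ 0.5216429  -0.18886955  0.0275    ] 0.035840982325782283 -170.5744257240849
opening expected [ 0.52474225 -0.18696075]
(0.5572367310523987, -0.18350228667259216) 0.06199774518609047
phase 6.872527522947366
```

View pics/w9.png

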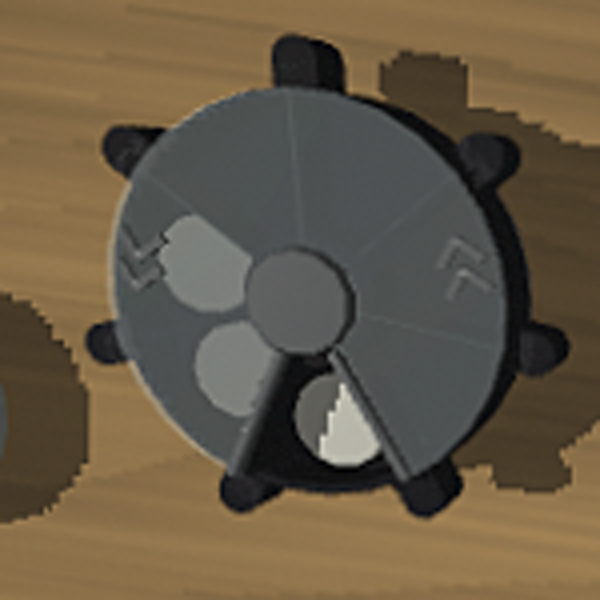

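```bash
python3 - <<'E'
from h import *
p,d=imaging.snapshot("top"); q=np.load("top0.npz")["p"]
cv2.imwrite("pics/cmp.png",np.vstack([x[60:270,230:440] for x in (q,p)])); print(env.read_state()["wrist_force"])
E
```

```text
[-0.36525851  0.47024303 -1.16599401]
```

View pics/cmp.png

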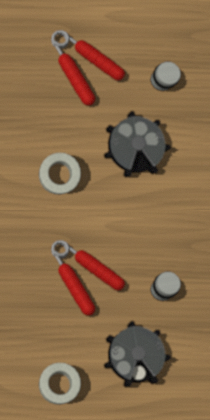

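```bash
python3 -c "
from bench import job
print(job.job_done())"
```

```text
the job is handed in; nothing more can be done
None
```

I clicked the wheel forward three times with the closed fingertips, and the first tablet now stands in the opening. I then drew the arm back clear and handed the job in at about 13 s. No verdict is reported.

What my last checks showed:
- **Wheel:** the tabs rest at 6.9°, against 7.0° before the first flick, so the wheel is seated on a click.
- **Tablet:** the wrist picture shows the whole tablet in the opening, between the two lips. I did not get a clean reading of its centre, because a shadow covers part of it. The sunlit part alone measured 3.6 mm from where the opening should be.
- **Dispenser:** its centre measured within about 0.5 mm of where it was at the start.
- **Bystanders:** by eye, the hand gripper, door stop and tape roll are in the same places in the top pictures from before and after. I did not measure them.
- **Force:** the highest wrist reading between moves was about 2.6 N, including sensor noise of about 1 N. Force was not read during the flicks.

After the first flick the following tab rested lightly on the back of the finger, so the wheel snapped fully home only when I drew the finger out.

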